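Lock down the portioning head's plunger with its keeper

TASK

Lock the portioning head's sprung plunger down for washdown: pull the white keeper bar out from under the small conveyor by its free end, lay it flat on the open table with its upright grip clear of the conveyor, let go, and take it again by the grip. Lay it across the plunger in front of the two hooks, push the plunger down with it and slide it fully home under both hooks, centred between them, then let go so that it stays trapped; leave everything else on the table where it stands.

Things in the scene. Friction and masses are not known exactly. Their poses are not given: they have to be found in the camera images.
- keeper_mid (a point): centre of the keeper, a loose white plastic bar (0.13 to 0.25 kg), 200 mm long (its x) x 30 wide (y) x 12 thick, with an upright rectangular grip on the middle of its top: 40 mm long (along x), 14 thick (along y), 36 high. 48 mm high in all; this point is 24 mm above its underside. Symmetric end for end
- keeper: the same keeper; origin under its centre. It starts flat on the table, grip up and hidden under the conveyor, with one end (62 to 76 mm of bar) sticking out on the conveyor's -x side, towards the robot
- conveyor: fixed small take-off conveyor: a bridge 110 mm (its x) x 220 mm (its y), underside 58 mm and top 80 mm above the table, on four 14 mm round legs at x = +-42, y = +-100 mm. Origin on the table under its centre
- head: fixed portioning head: steel block 180 mm long (its y), flat deck 60 mm above the table from x = -64 to +31 mm, base plate 225 mm (y) x 125 mm (x). Two steel hooks stand on the deck either side of the plunger, open to -x (towards the robot). Origin on the table
- hook_a (a point): middle of the roof underside of the hook at the head's y = -65 mm: 79 mm above the table, x = 0 in the head's frame. Each hook is 50 mm long (along y): a back, face at x = +15 mm, and a 12 mm thick roof from x = -12 to +31 mm. The slot between deck and roof is 19 mm high; the bar is 12 mm
- hook_b (a point): the same for the hook at the head's y = +65 mm
- home (a point): where the keeper's centre (point keeper_mid) is when home: head's x = 0, y = 0, 91 mm above the table. The bar lies along the head's y (either way round), touches both backs, and the plunger holds its top up against both roofs (bar underside 67 mm up). To come down in front of the roofs, its centre must be at x = -30 mm or less in the head's frame
- plunger_top (a point): centre of the flat top of the head's white plastic plunger, 64 mm across, vertical, at x = -14, y = 0 mm in the head's frame; 86 mm above the table when up, 60 mm (flush with the deck) when fully in
- plunger (a joint): how far the plunger is pushed in: 0 up, 0.026 m fully in; spring of about 4 N at the start of travel and 13 N fully in; it springs up again when let go
- drum_a: white plastic forming drum, upright, 86 mm across, 60 mm high, origin under its centre. Bystander
- drum_b: second white plastic forming drum, the same as drum_a. Bystander
- beaker: open steel beaker, 76 mm across the rim, 100 mm high, origin under its centre. Bystander
- bottle: white plastic bottle with a grey cap, upright, 64 mm across, 190 mm high, origin under its centre. Bystander
- spatula: spatula lying flat, 200 mm long along its x. Bystander
- strip: plain white plastic wear strip without any grip, 190 x 30 x 12 mm, long along its x, lying flat. Bystander
- wrench: steel wrench lying flat, 180 mm long along its x. Bystander
There are look-alikes about, which are no part of the job. Leave any green look-alike of the keeper alone.

How it is judged:
By the outcome, as a careful person would: the job done as asked, in the order asked, and still so for the second after the job is handed in, with the robot touching nothing.
It also fails if it takes over 64 s, if anything falls off the work surface, if the arm or the gripper's body presses on something with over 40 N, if the wrist force passes 120 N, or if a joint passes its speed limit or range.

ROBOT

A 6-joint arm with a two-finger parallel gripper is mounted at the origin on the work surface. World frame = base frame: x ahead of the robot, y to its left, z up, the work surface at z = 0. Lengths are in m, angles in rad, forces in N, time in s.
With the tool pointing down it reaches from about 0.35 to 0.775 m from the base axis. Payload 5.5 kg.
Tool frame: the origin (TCP) lies at the very end of the fingers, on their centre line; the grasp point (between the pads) lies 19 mm behind it; z points along the fingers, x is the direction in which the jaws open and shut, and the axes are right-handed (so a half turn about z gives the same grasp; the last joint's range is limited). The gripper opens to 85 mm and grips with 20 to 120 N. Pads are 22 mm wide; open, the fingers measure 114 mm over their backs; the gripper's body (76 mm by 85 mm) begins 54 mm behind the grasp point. The pads swing forward as they close: fully open they stand 13 mm farther back than shut.
Start: joints at [-1.245, 0.313, 0.046, 1.304, 0, 1.431], TCP at [0.258, -0.514, 0.231] pointing down, gripper open.
Joint ranges: [-2.76, 2.76], [-0.86, 1.69], [-1.03, 1.26], [-2.2, 2.34], [-1.47, 1.5], [-3.14, 3.14]. Speed limits (rad/s): [2.57, 2.57, 3.14, 3.14, 3.14, 3.14].

INTERFACE

Orientations are given as a unit quaternion [w, x, y, z].
In Python, from workcell import monitor, eyes, ticket gives the robot as it stands.
- The arm moves only by the tool send_rows, never from a script. Its argument "targets" is a list of rows, each a list of 5 numbers: the shift along the world's x, y, z in m, then the turn about the world's z in degrees, then the closure in counts, from 0 (fully open) to 255 (shut). A call has 1 to 12 rows; each row shifts and turns the commanded pose from where the row before left it; what a row does not reach is not made up. A row lasts 1/10 s, in which the tool goes at most 50 mm and 8.59 degrees, less where a joint would pass 70% of its speed; a pose out of reach is approached as far as the arm can. A call is refused whole if a number of a shift passes 0.05 or a number of a turn 8.59, either way. A call with a gripper value outside its range is refused whole. The fingers move at their own pace and stop on an object; "newtons" is the grip in N (left out, the last holds). Time passes only in rows, so rows that do not move let the fingers close. It gives the time, the measured TCP pose, the force and the opening at its end, in the units of the state.
- monitor.get_state(): the state, without advancing time (a new reading comes with each control period).
- eyes.read_camera(name): name is "scene" or "top"; returns a dict with "img" (400x640x3 uint8, red, green, blue), "z_map" (400x640 float32, m along the optical axis (not along the pixel's ray), 0 where there is no reading), "camera_matrix" (3x3 intrinsics, pixels), "pose" (4x4, takes a point from camera to world coordinates). Camera axes: x right, y down, z forward; pixel columns grow to the right and rows downward; lengths in m; the calibration is good to about 2 mm. A picture is of the moment at which its call begins.
- ticket.hand_in(): hands the job in, once; it reports no verdict.
Trained networks look in the newest picture that a camera, given by its name, has taken for a name from the list of things; names that differ only in an ending like _2 or _b are one class to them, and where a whole thing is asked for, a point or a joint stands for the part that bears it (a point fixed in the world has none). Each returns a list of dicts, best first, with "conf" (0 to 1); they miss things now and then, are a little off and sometimes report something else, mostly with a low value. They report only what shows in the picture. A call takes as long as a camera call. They do not tell look-alikes from the thing itself.
- eyes.spot_in(name, camera): "xyz" ([x, y, z] in m, in world coordinates, good to about 4 mm: the middle of the surface that is visible of it).
- eyes.tip_of(name, camera): "xyz" ([x, y, z] in m, in world coordinates, good to about 4 mm: a listed point, or the origin of a listed thing).
The state is a dict: "clock": time; "joint_pos": joint angles; "qvel": joint speeds; "tau": joint torques, N m; "tcp_pos": TCP position; "orientation": TCP orientation; "wrist_force": force on the tool from outside, world axes, zero at the start; "ft_torque": the same for the moment, N m; "finger_gap": finger opening in m.
Only numpy, scipy, OpenCV 4.12 (cv2) and the standard library are available. Lean on these libraries where they do the work, as an engineer would, in place of code of your own. Each camera call takes 0.05 s, during which the arm holds its last target.

## Working session

There is one attempt and no reset: what is moved stays moved. The work goes in short steps, Python scripts to look and compute and a tool call to move; the robot and the scene stay as the last step left them, time stands still between calls to the robot, and variables do not carry over. Pictures are saved under pics/ and viewed, and the job is handed in when it is done.

Besides the shell and the picture viewer there is one more tool, called by a JSON object that holds its "method" and its "body", one argument or row to a line. send_rows: Moves the arm, as the interface text tells. Its arguments: {"type":"object","properties":{"targets":{"type":"array"},"newtons":{"type":"number"}},"required":["targets"]}

```bash
mkdir -p pics; ls; python3 - <<'E'
from workcell import monitor, eyes, ticket
import cv2, numpy as np
s=monitor.get_state()
for k in s: print(k, np.round(s[k],4))
for c in ("scene","top"):
    d=eyes.read_camera(c)
    cv2.imwrite(f"pics/{c}0.png",d["img"][:,:,::-1])
    np.savez(f"{c}0.npz",**d)
    print(c,d["camera_matrix"].round(1).tolist(),d["pose"].round(4).tolist())
    for n in ("keeper","keeper_mid","conveyor","head","hook_a","hook_b","home","plunger_top","strip","spatula","drum_a","beaker","bottle","wrench"):
        try: print(n,"tip",[(np.round(r["xyz"],3).tolist(),round(r["conf"],2)) for r in eyes.tip_of(n,c)])
        except Exception as e: print(n,e)
    for n in ("keeper","conveyor","head","strip"):
        try: print(n,"spot",[(np.round(r["xyz"],3).tolist(),round(r["conf"],2)) for r in eyes.spot_in(n,c)])
        except Exception as e: print(n,e)
print(monitor.get_state()["clock"])
E
```

```text
pics
clock 0.0
joint_pos [-1.2446  0.314   0.045   1.3036  0.      1.4312]
qvel [ 0.0002 -0.0002 -0.0015 -0.0019 -0.0009 -0.0008]
tau [ 4.60000e-03 -4.80621e+01  2.98536e+01  1.93000e-02  2.00000e-04
  0.00000e+00]
tcp_pos [ 0.2581 -0.5133  0.2304]
orientation [-6.000e-04  8.512e-01 -5.248e-01 -7.000e-04]
wrist_force [0.5325 0.5061 0.5952]
ft_torque [-0.0265  0.0088  0.0158]
finger_gap 0.0855
scene [[511.9, 0.0, 315.8], [0.0, 511.9, 197.8], [0.0, 0.0, 1.0]] [[-0.2949, 0.6437, -0.7062, 1.6588], [0.9553, 0.1842, -0.231, 0.3601], [-0.0186, -0.7428, -0.6693, 1.1085], [0.0, 0.0, 0.0, 1.0]]
keeper tip [([0.337, -0.09, 0.003], 0.79), ([0.624, -0.24, 0.003], 0.67), ([0.314, 0.153, 0.002], 0.56)]
keeper_mid tip [([0.335, -0.09, 0.025], 0.82), ([0.313, 0.148, 0.024], 0.71), ([0.62, -0.243, 0.025], 0.7)]
conveyor tip [([0.642, -0.256, 0.001], 0.93)]
head tip [([0.616, 0.241, -0.001], 0.63), ([0.805, 0.027, -0.006], 0.59), ([0.644, -0.253, 0.006], 0.53)]
hook_a tip [([0.65, 0.181, 0.079], 0.92), ([0.577, 0.293, 0.079], 0.63)]
hook_b tip [([0.65, 0.181, 0.079], 0.92), ([0.577, 0.293, 0.079], 0.63
[... 1488 characters left out ...]
614, 0.236, 0.089], 0.94)]
plunger_top tip [([0.598, 0.232, 0.087], 0.92)]
strip tip [([0.36, -0.429, -0.002], 0.75)]
spatula tip [([0.389, 0.459, -0.001], 0.62)]
drum_a tip [([0.587, -0.431, -0.0], 0.84)]
beaker tip [([0.526, -0.004, -0.0], 0.91), ([0.362, -0.432, -0.004], 0.73), ([0.8, 0.029, 0.002], 0.54), ([0.642, -0.256, 0.002], 0.36)]
bottle tip [([0.679, -0.014, -0.001], 0.57)]
wrench tip [([0.8, 0.028, 0.002], 0.63)]
keeper spot [([0.35, -0.09, 0.016], 0.86), ([0.559, -0.238, 0.008], 0.61)]
conveyor spot [([0.639, -0.255, 0.081], 0.59), ([0.58, 0.433, 0.058], 0.44)]
head spot [([0.586, 0.226, 0.063], 0.82), ([0.558, -0.241, 0.01], 0.42)]
strip spot [([0.36, -0.428, 0.009], 0.77)]
1.9
```

View pics/scene0.png

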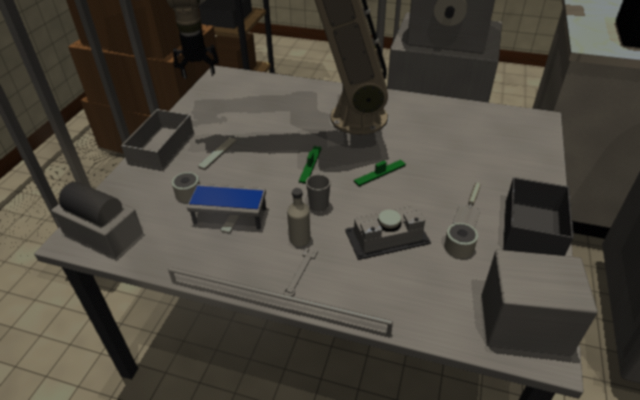

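View pics/top0.png

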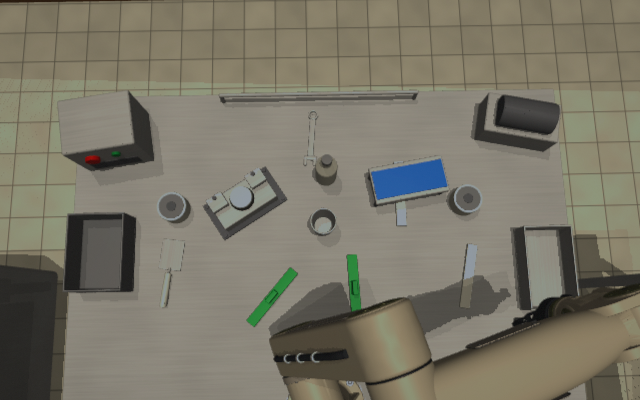

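```bash
cat > h.py <<'E'
import numpy as np, cv2
def load(c,i=0):
    return dict(np.load(f"{c}{i}.npz"))
def proj(d,P):
    T=np.linalg.inv(d["pose"]); p=T[:3,:3]@np.asarray(P,float)+T[:3,3]; q=d["camera_matrix"]@p; return q[:2]/q[2]
def unproj_z(d,u,v,z):
    K=d["camera_matrix"]; r=d["pose"][:3,:3]@np.linalg.solve(K,[u,v,1.0]); o=d["pose"][:3,3]; return o+r*(z-o[2])/r[2]
def cloud(d):
    h,w=d["z_map"].shape; K=d["camera_matrix"]; u,v=np.meshgrid(np.arange(w),np.arange(h)); Z=d["z_map"]
    P=np.stack([(u-K[0,2])/K[0,0]*Z,(v-K[1,2])/K[1,1]*Z,Z],-1)
    W=P@d["pose"][:3,:3].T+d["pose"][:3,3]; W[Z==0]=np.nan; return W
def crop(d,x0,y0,x1,y1,k,name):
    im=d["img"][y0:y1,x0:x1,::-1]; im=cv2.resize(im,None,fx=k,fy=k,interpolation=cv2.INTER_CUBIC)
    im=cv2.convertScaleAbs(im,alpha=1.6); return im
E
python3 - <<'E'
from h import *
a=load("scene");b=load("top")
A=crop(a,170,160,290,250,5,"");B=crop(b,350,140,470,240,5,"")
cv2.imwrite("pics/c1.png",A);cv2.imwrite("pics/c2.png",B)
cv2.imwrite("pics/c3.png",crop(b,190,150,300,250,6,""))
W=cloud(b)
# bar end points: top view region
sub=W[195:232,385:420].reshape(-1,3); c=b["img"][195:232,385:420].reshape(-1,3).astype(int)
m=(sub[:,2]>0.006)&(sub[:,2]<0.03)
p=sub[m]; print(len(p),np.nanmedian(p[:,2])); print(cv2.minAreaRect(p[:,:2].astype(np.float32)))
W1=cloud(a)
sub=W1[205:240,215:250].reshape(-1,3); m=(sub[:,2]>0.006)&(sub[:,2]<0.03); p=sub[m];print(len(p),np.nanmedian(p[:,2]),p[:,:2].min(0),p[:,:2].max(0)); print(cv2.minAreaRect(p[:,:2].astype(np.float32)))
for nm,w in (("top",W),("scene",W1)):
    for z0,z1,x0,x1,y0,y1 in ((0.072,0.09,.5,.78,-.42,-.1),(0.05,0.067,.5,.72,.1,.36),(.08,.1,.5,.72,.1,.36)):
        q=w.reshape(-1,3); m=(q[:,2]>z0)&(q[:,2]<z1)&(q[:,0]>x0)&(q[:,0]<x1)&(q[:,1]>y0)&(q[:,1]<y1)
        q=q[m]; print(nm,len(q),np.median(q[:,2]).round(4),cv2.minAreaRect(q[:,:2].astype(np.float32)))
E
```

```text
311 0.011957717416443137
((0.5477242469787598, -0.2440195083618164), (0.09740559011697769, 0.1013370081782341), 2.740934371948242)
210 0.012376250063202754 [ 0.63989664 -0.29792139] [ 0.75051569 -0.16578203]
((0.6858792304992676, -0.2307540476322174), (0.10918198525905609, 0.10107094049453735), 21.750761032104492)
top 2720 0.0803 ((0.6181379556655884, -0.27519065141677856), (0.16949552297592163, 0.2485431581735611), 9.445058822631836)
top 1149 0.0602 ((0.598277747631073, 0.23151516914367676), (0.09713371843099594, 0.18004900217056274), 32.39461135864258)
top 891 0.0895 ((0.6063206195831299, 0.23642459511756897), (0.07636907696723938, 0.17929480969905853), 32.46977615356445)
scene 1842 0.0804 ((0.6448054313659668, -0.25663357973098755), (0.11564694344997406, 0.22271572053432465), 9.911614418029785)
scene 734 0.0612 ((0.59946608543396, 0.2307131141424179), (0.10522684454917908, 0.1821693480014801), 32.86351013183594)
scene 817 0.0898 ((0.6078488826751709, 0.23618006706237793), (0.0806921124458313, 0.1791241317987442), 32.47909927368164)
```

View pics/c1.png

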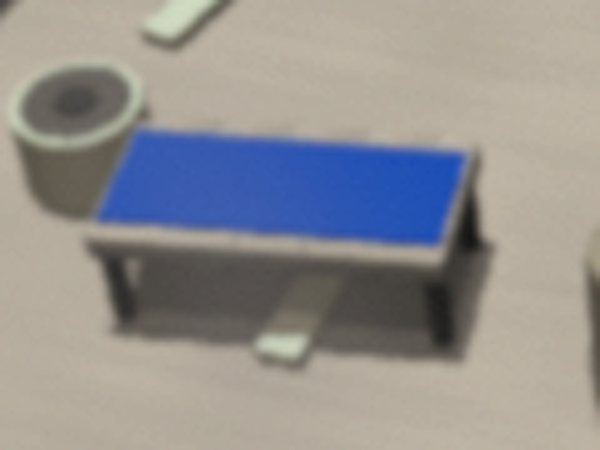

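View pics/c2.png

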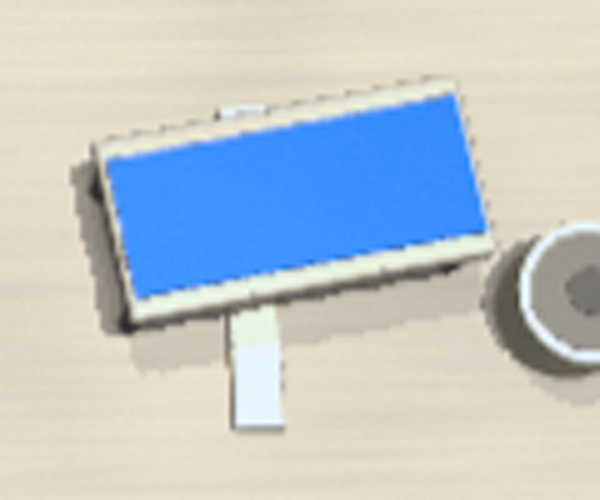

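View pics/c3.png

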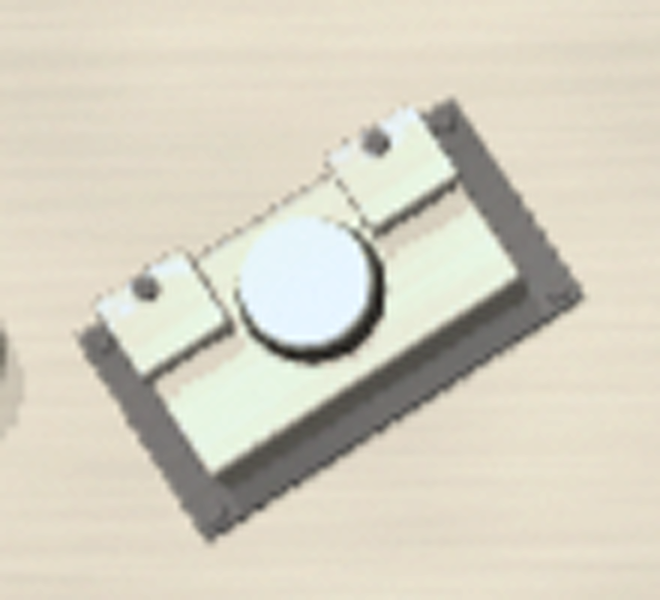

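```bash
python3 - <<'E'
from h import *
a=load("scene");b=load("top")
# brightness map table in top crop
for d,(x0,y0,x1,y1) in ((b,(388,198,416,230)),(b,(386,158,410,168)),(a,(218,212,244,236))):
    g=d["img"][y0:y1,x0:x1].astype(int); print(g[:,:,1][::1,::2])
W=cloud(b); print((W[198:232:2,392:412:2,2]*1000).round(0))
print((cloud(a)[212:236:2,218:244:2,2]*1000).round(0))
E
```

```text
[[139 152 153 153 154 154 128 137 125  95  83  73  59  61]
 [153 153 153 152 140 132  96  88  77  58  63  64  64  72]
 [153 145 136 122  93  81  72  74  74  62  97 108 109 110]
 [130 103  84  76  69  74  77 130 137 109 119 122 122 122]
 [ 80  64  60  61  76 129 137 151 154 122 122 122 122 122]
 [ 63  64  66 106 129 150 153 154 154 124 124 123 124 123]
 [113 112 112 123 144 153 154 153 154 127 124 124 121 122]
 [126 126 125 125 143 153 153 154 153 126 122 121 120 121]
 [125 124 124 124 133 154 153 153 153 125 121 120 121 120]
 [123 124 124 122 137 154 153 153 153 125 121 121 121 120]
 [124 124 124 124 122 154 153 153 153 127 123 122 122 131]
 [125 126 124 125 113 153 152 153 153 130 136 136 135 138]
 [125 125 125 124 134 154 153 153 153 136 139 138 138 138]
 [124 124 124 125 125 154 153 153 153 140 137 138 137 137]
 [123 123 132 133 113 153 153 153 154 123 137 136 136 135]
 [136 136 139 139 111 153 153 153 153 115 138 138 138 137]
 [143 142 142 143 109 154 153 153 153 129 140 139 139 138]
 [140 140 140 140  98 153 153 152 153 133 138 138 138 137]
 [139 140 140 139  92 153 153 153 153 
[... 3313 characters left out ...]
. 14. -4. -2. -1. -0. -5.  1. -0.  4.]]
[[66. 66. 65. 65. 69. 72. 67. 75. 75. 73. 73. 72. 74.]
 [ 2. -4. -1.  4.  6.  4. 62. 64. 64. 58. 62. 61. 67.]
 [-1.  2.  1. -1.  1. 15. 18. 12. 15. 10. 11.  0.  2.]
 [-2.  3.  2. -0.  0. 12. 14. 15. 15. 12.  7.  3.  1.]
 [ 8. -2.  0. -4. 15. 12. 14. 13. 13.  7.  1.  3. -1.]
 [ 3.  3.  0. -1. 14. 15. 13. 13. 10.  0.  1.  4. -1.]
 [ 1. -1.  3. 14. 12. 14. 10. 12.  8.  1. -4. -1. -1.]
 [ 2. -0. 12. 16. 17. 11. 11.  3.  5. -1.  6.  0. -3.]
 [-2. -2. 18. 11. 14. 10. 10.  6.  2.  1. -0. -2.  3.]
 [-1.  2. 12. 11. 13. 15.  4. -1. -3. -0. nan  1. -0.]
 [ 3.  1. -0.  6.  6.  6.  2.  3. -4. -0. -3. -4.  3.]
 [-2. -3.  0. -3. -2. -4.  2.  1. -5. -2. -3.  1. -2.]]
```

```bash
cat >> h.py <<'E'
def barfit(d,rect,cond,z):
    x0,y0,x1,y1=rect; sub=d["img"][y0:y1,x0:x1].astype(float); m=cond(sub)
    n,l,st,_=cv2.connectedComponentsWithStats(m.astype(np.uint8)); i=1+np.argmax(st[1:,4]); v,u=np.nonzero(l==i)
    P=np.array([unproj_z(d,uu+x0,vv+y0,z)[:2] for uu,vv in zip(u,v)],np.float32)
    return P,cv2.minAreaRect(P)
E
python3 - <<'E'
from h import *
b=load("top")
print(b["img"][212:226,392:414,2]); 
P,r=barfit(b,(388,198,416,230),lambda s:s[:,:,2]>135,0.012)
print(len(P),r)
# row-based axis: mean per row
vx=np.round(P[:,0],4)
o=np.polyfit(P[:,0],P[:,1],1); print("yaw reg",np.degrees(np.arctan(o[0])))
d=b
print("end near", [unproj_z(d,u,224.7,.012).round(4).tolist() for u in (396.6,406.5)])
print("end far",[unproj_z(d,u,160.8,.012).round(4).tolist() for u in (393.5,403)])
E
```

```text
[[120 121 121  84  98 155 162 162 162 162 161 161 160 161 117 123 125 125
  125 125 124 125]
 [128 128 127 104  96 155 163 162 162 163 161 162 160 160 111 123 127 127
  127 126 126 125]
 [131 131 131 126  95 154 163 162 162 162 162 161 160 161 122 125 128 128
  128 128 127 126]
 [129 128 128 128  86 153 163 162 163 163 162 161 160 160 124 124 127 127
  126 126 126 126]
 [129 128 127 128  81 153 163 162 162 162 162 162 161 161 114 122 126 126
  126 126 126 125]
 [129 129 128 128  77 153 163 163 162 162 163 162 161 160 110 122 126 126
  125 125 125 125]
 [129 128 129 128  79 153 163 163 163 162 162 161 162 159 121 123 126 125
  126 125 126 126]
 [128 128 128 128  75 153 163 163 163 162 162 162 162 161 125 124 126 125
  127 126 125 126]
 [126 127 126 127  74 153 162 162 163 162 162 161 161 160 127 125 126 126
  126 126 125 125]
 [126 127 127 127  72 152 162 163 163 162 162 162 161 160 132 126 126 126
  125 126 126 126]
 [127 126 127 125  71 152 163 163 163 163 162 162 162 161 141 127 125 125
  125 125 124 125]
 [128 127 127 128  73 149 162 163 163 163 162 163 161 162 140 128 125 124
  125 125 123 125]
 [129 127 129 129  77 149 162 162 162 162 163 162 161 162 144 129 126 125
  125 125 124 124]
 [129 128 128 129  80 110 111 109 107 108 108 107 107 105 102 121 125 124
  124 124 124 123]]
198 ((0.5544201135635376, -0.24175050854682922), (0.02728496864438057, 0.06738148629665375), 88.82715606689453)
yaw reg -1.197912995462523
end near [[0.5189, -0.2261, 0.012], [0.5183, -0.2559, 0.012]]
end far [[0.7174, -0.2259, 0.012], [0.7168, -0.2551, 0.012]]
```

{"method": "send_rows", "body": {
  "targets": [
    [0.03,0.03,0,-3,0],
    [0.03,0.03,0,-3,60],
    [0.03,0.03,0,-3,120],
    [0.03,0.03,0,-3,120],
    [0.03,0.03,0,-3,120],
    [0.03,0.03,0,-3,120],
    [0.03,0.03,0,-3,120],
    [0.03,0.03,0,-3,120],
    [0.03,0.032,0,-2.7,120],
    [0,0,-0.04,0,120],
    [0,0,-0.04,0,120],
    [0,0,0,0,120]
  ],
  "newtons": 60
}}

```text
clock: 3.1
tcp_pos: [0.525, -0.2389, 0.1458]
orientation: [0.001, 0.707, -0.707, -0.005]
wrist_force: [-0.4, 1.2, -1.6]
finger_gap: 0.0447
```

{"method": "send_rows", "body": {
  "targets": [
    [0.003,-0.002,-0.04,0,120],
    [0,0,-0.04,0,120],
    [0,0,-0.03,0,120],
    [0,0,0,0,120]
  ]
}}

```text
clock: 3.5
tcp_pos: [0.5289, -0.2429, 0.0389]
orientation: [-0.001, -0.707, 0.707, 0.003]
wrist_force: [-1.2, 0.9, -0.8]
finger_gap: 0.045
```

```bash
cat >> h.py <<'E'
def snap(c,i):
    from workcell import eyes
    d=eyes.read_camera(c); np.savez(f"{c}{i}.npz",**d); return d
E
python3 - <<'E'
from h import *
from workcell import monitor
s=monitor.get_state(); print(s["tcp_pos"],s["orientation"],s["wrist_force"],s["joint_pos"])
a=snap("scene",1); b=snap("top",1)
cv2.imwrite("pics/d1.png",np.hstack([crop(a,190,150,270,250,4,""),crop(b,360,140,460,240,4,"")]))
E
```

```text
[ 0.52890465 -0.24286568  0.03890582] [-0.00075104 -0.70674863  0.70745751  0.0031098 ] [-1.24191658  0.90991367 -0.75610204] [-5.68295936e-01  4.56972890e-01 -2.36220302e-01  8.84000360e-01
 -1.23910337e-04  2.57429963e+00]
```

View pics/d1.png

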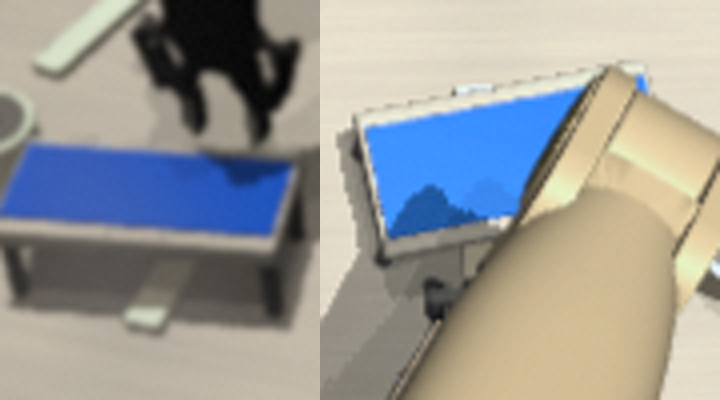

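{"method": "send_rows", "body": {
  "targets": [
    [0,0.002,-0.015,0,120],
    [0,0,-0.01,0,120],
    [0,0,-0.005,0,130],
    [0,0,0,0,130]
  ]
}}

```text
clock: 4.0
tcp_pos: [0.5314, -0.242, 0.0118]
orientation: [-0.0, -0.707, 0.707, -0.0]
wrist_force: [-0.0, 0.6, -0.2]
finger_gap: 0.0423
```

{"method": "send_rows", "body": {
  "targets": [
    [-0.002,0,-0.005,0,130],
    [0,0,-0.003,0,130],
    [0,0,0,0,130]
  ]
}}

```text
clock: 4.3
tcp_pos: [0.5289, -0.2417, 0.003]
orientation: [-0.0, -0.707, 0.707, 0.0]
wrist_force: [-0.7, -0.8, -0.1]
finger_gap: 0.0418
```

{"method": "send_rows", "body": {
  "targets": [
    [0,0,-0.002,0,130],
    [0,0,0,0,130]
  ]
}}

```text
clock: 4.5
tcp_pos: [0.5292, -0.2417, 0.0012]
orientation: [-0.0, -0.707, 0.707, 0.0]
wrist_force: [-0.4, 0.3, 0.2]
finger_gap: 0.0421
```

{"method": "send_rows", "body": {
  "targets": [
    [0,0,-0.002,0,130],
    [0,0,0,0,130]
  ]
}}

```text
clock: 4.7
tcp_pos: [0.5292, -0.2417, -0.0009]
orientation: [-0.0, -0.707, 0.707, 0.0]
wrist_force: [0.9, -0.3, -0.2]
finger_gap: 0.0415
```

{"method": "send_rows", "body": {
  "targets": [
    [0,0,0,0,160],
    [0,0,0,0,200],
    [0,0,0,0,255],
    [0,0,0,0,255],
    [0,0,0,0,255]
  ],
  "newtons": 50
}}

```text
clock: 5.2
tcp_pos: [0.5296, -0.2419, -0.0002]
orientation: [0.0, -0.707, 0.707, -0.0]
wrist_force: [-0.6, 0.3, 5.6]
finger_gap: 0.0288
```

{"method": "send_rows", "body": {
  "targets": [
    [0,0,0.001,0,255],
    [-0.01,0,0,0,255],
    [-0.015,0,0,0,255],
    [-0.02,0,0,0,255],
    [0,0,0,0,255]
  ]
}}

```text
clock: 5.7
tcp_pos: [0.4815, -0.2413, 0.0]
orientation: [-0.001, -0.707, 0.708, 0.001]
wrist_force: [0.2, -0.9, -1.0]
finger_gap: 0.0287
```

```bash
python3 - <<'E'
from h import *
a=snap("scene",2); b=snap("top",2)
cv2.imwrite("pics/d2.png",np.hstack([crop(a,190,150,270,250,4,""),crop(b,360,140,460,240,4,"")]))
E
```

```text
(no output)
```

View pics/d2.png

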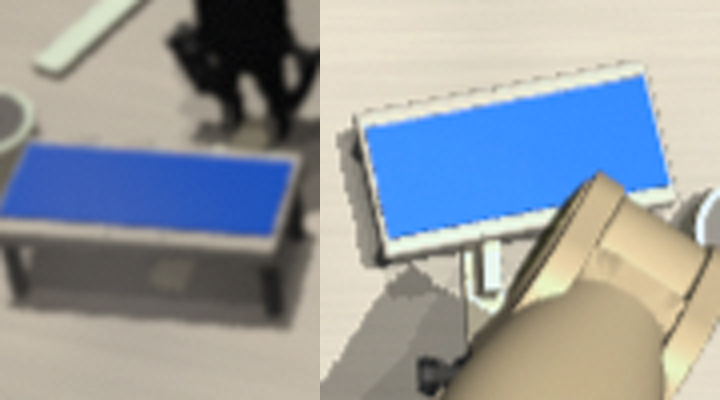

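{"method": "send_rows", "body": {
  "targets": [
    [-0.015,0,0,0,255],
    [-0.02,0,0,0,255],
    [-0.02,0,0,0,255],
    [-0.02,0,0,0,255],
    [-0.02,0,0,0,255],
    [-0.015,0,0,0,255],
    [0,0,0,0,255]
  ]
}}

```text
clock: 6.5
tcp_pos: [0.3728, -0.2413, 0.0001]
orientation: [-0.0, -0.707, 0.708, 0.001]
wrist_force: [-0.7, 0.4, -0.9]
finger_gap: 0.0286
```

```bash
python3 - <<'E'
from h import *
from workcell import monitor
print(monitor.get_state()["wrist_force"])
a=snap("scene",3); b=snap("top",3)
cv2.imwrite("pics/d3.png",np.hstack([crop(a,170,110,300,250,3,""),crop(b,330,140,460,280,3,"")]))
E
```

```text
[-0.70094221  0.40951252 -0.93124554]
```

View pics/d3.png

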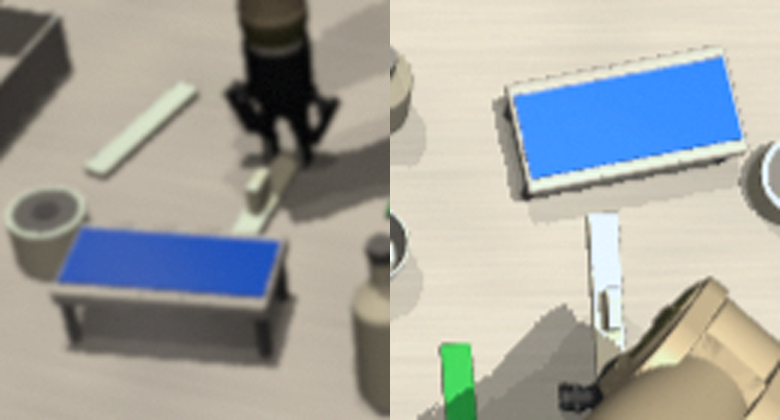

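{"method": "send_rows", "body": {
  "targets": [
    [0,0,0,0,120],
    [0,0,0,0,120],
    [0,0,0,0,120],
    [0,0,0.03,0,100],
    [0,0,0.05,0,100],
    [-0.01,-0.04,0.05,0,100],
    [0,-0.04,0.03,0,100],
    [0,-0.04,0.0,0,100],
    [0,0,0,0,100]
  ]
}}

```text
clock: 7.5
tcp_pos: [0.368, -0.3584, 0.1505]
orientation: [-0.001, -0.706, 0.708, -0.003]
wrist_force: [-0.2, 0.2, -0.2]
finger_gap: 0.0516
```

```bash
python3 - <<'E'
from h import *
from workcell import monitor,eyes
print(monitor.get_state()["tcp_pos"])
a=snap("scene",4)
for n in ("keeper_mid",): print("scene",[(np.round(r["xyz"],3).tolist(),round(r["conf"],2)) for r in eyes.tip_of(n,"scene")])
b=snap("top",4)
for n in ("keeper_mid",): print("top",[(np.round(r["xyz"],3).tolist(),round(r["conf"],2)) for r in eyes.tip_of(n,"top")])
cv2.imwrite("pics/d4.png",np.hstack([crop(a,230,130,300,220,5,""),crop(b,370,190,430,280,5,"")]))
E
```

```text
[ 0.36797391 -0.35835017  0.15051253]
scene [([0.312, 0.151, 0.024], 0.89), ([0.462, -0.243, 0.025], 0.73), ([0.333, -0.089, 0.025], 0.57)]
top [([0.313, 0.146, 0.024], 0.91), ([0.335, -0.094, 0.023], 0.77), ([0.464, -0.238, 0.023], 0.75), ([0.6, 0.23, 0.087], 0.53)]
```

View pics/d4.png

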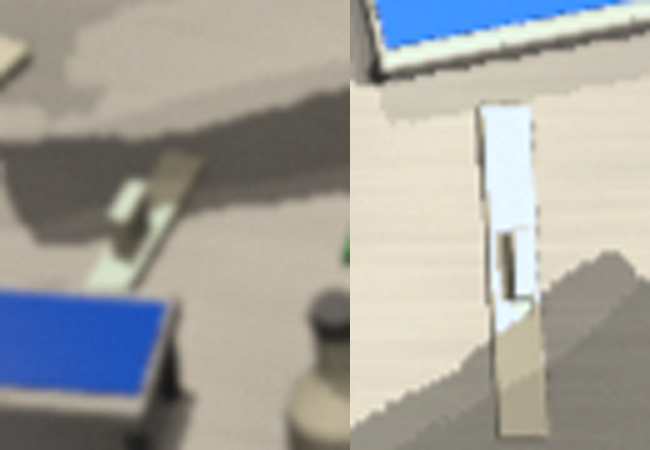

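```bash
python3 - <<'E'
from h import *
b=load("top",4);a=load("scene",4)
p=[unproj_z(b,u,v,.012)[:2] for u,v in ((396.2,210.4),(406.4,210.4),(399.8,277),(409.6,277))]
f=(p[0]+p[1])/2;n=(p[2]+p[3])/2
print("far",f,"near",n,"c",(f+n)/2,"L",np.linalg.norm(f-n),"yaw",np.degrees(np.arctan2(*(f-n)[::-1])))
print(b["img"][232:254,396:414,2])
W=cloud(b)
for nm,d in (("top",b),("scene",a)):
    q=cloud(d).reshape(-1,3); m=(abs(q[:,0]-.463)<.035)&(abs(q[:,1]+.24)<.03)&(q[:,2]>.038)&(q[:,2]<.06); q=q[m]
    print(nm,len(q),np.median(q,0).round(4),q.min(0).round(3),q.max(0).round(3))
E
```

```text
far [ 0.56225071 -0.2423783 ] near [ 0.36239411 -0.2427709 ] c [ 0.46232241 -0.2425746 ] L 0.19985698960165224 yaw 0.11255263867999038
[[112 103 157 164 165 164 164 164 165 164 164 113 123 127 127 126 126 127]
 [110  97 156 164 165 164 164 164 164 164 165 122 125 128 128 127 128 127]
 [123  95 156 164 164 164 164 165 164 165 164 126 125 127 126 127 127 127]
 [127  86 155 164 164 164 148 145 140 140 150 111 123 126 125 126 125 126]
 [127  79 155 131 120 112 115 151 154 154 155 109 122 126 125 126 125 126]
 [126  76 154 115  76  58  95 155 164 163 161 121 123 125 125 125 125 125]
 [127  77 154 114  73  52  89 155 164 164 160 127 125 126 126 127 126 126]
 [130  74 154 114  75  52  85 155 165 164 162 130 130 130 129 129 129 128]
 [128  72 154 114  76  51  71 155 164 164 162 121 124 128 127 127 127 126]
 [127  72 153 115  78  53  63 154 163 164 162 118 122 125 126 124 125 125]
 [125  73 151 114  79  54  57 154 165 164 162 124 122 125 125 125 125 126]
 [126  74 150 114  86  57  56 154 164 163 162 137 126 125 124 125 126 126]
 [127  77 148 152 100  57  48 153 165 163 162 127 124 125 125 126 126 102]
 [126  78 144 163 105  57  46 154 164 163 161 123 123 124 125 124 103  85]
 [126  78 141 163 105  57  46 153 165 164 161 135 125 125 102  98  85  81]
 [126  83 140 163 112  60  45 151 164 163 161 142 127 124  92  81  83  82]
 [125  85 117 159 115  62  47 150 156 155 140 146 101  96  84  82  83  82]
 [126  85 101 157 114  60  50  98 100  97 107 154  91  79  83  82  83  83]
 [130  87  96 156 152 145 114 125 129 127  96 120  85  82  83  83  84  83]
 [129 117  98 156 165 164 145 146 147 146  98 100  77  80  82  83  83  82]
 [126 125  91 155 165 164 161 149 146 115  87 100  74  80  82  83  83  82]
 [127 127  83 155 164 165 165 160 125 100  94 100  79  84  85  85  85  84]]
top 73 [ 0.4624 -0.2405  0.0478] [ 0.445 -0.249  0.039] [ 0.483 -0.233  0.056]
scene 50 [ 0.4654 -0.2396  0.0471] [ 0.44 -0.25  0.04] [ 0.484 -0.232  0.054]
```

{"method": "send_rows", "body": {
  "targets": [
    [0.024,0.029,0,0,120],
    [0.024,0.029,0,0,120],
    [0.024,0.029,0,0,120],
    [0.023,0.03,0,0,120],
    [0,0,-0.04,0,120],
    [0,0,-0.03,0,120],
    [0,0,0,0,120]
  ]
}}

```text
clock: 8.4
tcp_pos: [0.4583, -0.2315, 0.0748]
orientation: [0.001, 0.708, -0.706, -0.005]
wrist_force: [-0.1, 1.1, -0.1]
finger_gap: 0.0451
```

{"method": "send_rows", "body": {
  "targets": [
    [0,0,0,0,120],
    [0,0,0,0,120]
  ]
}}

```text
clock: 8.6
tcp_pos: [0.4623, -0.236, 0.0804]
orientation: [0.0, -0.707, 0.707, -0.001]
wrist_force: [-0.8, -0.2, 0.2]
finger_gap: 0.0452
```

{"method": "send_rows", "body": {
  "targets": [
    [0.001,-0.005,0,0,120],
    [0,0,-0.02,0,120],
    [0,0,-0.02,0,120],
    [0,0,-0.015,0,120],
    [0,0,-0.008,0,120],
    [0,0,0,0,120],
    [0,0,0,0,120]
  ]
}}

```text
clock: 9.3
tcp_pos: [0.4631, -0.2413, 0.0168]
orientation: [0.0, -0.707, 0.707, -0.001]
wrist_force: [0.5, -0.8, 0.4]
finger_gap: 0.0454
```

{"method": "send_rows", "body": {
  "targets": [
    [0,0,0,0,170],
    [0,0,0,0,210],
    [0,0,0,0,255],
    [0,0,0,0,255],
    [0,0,0,0,255],
    [0,0,0,0,255]
  ],
  "newtons": 80
}}

```text
clock: 9.9
tcp_pos: [0.4633, -0.2412, 0.0169]
orientation: [0.0, -0.707, 0.707, -0.001]
wrist_force: [-1.1, -0.5, 5.4]
finger_gap: 0.0129
```

{"method": "send_rows", "body": {
  "targets": [
    [0,0,0.01,0,255],
    [0,0,0.03,0,255],
    [0,0,0.04,0,255],
    [0,0,0.05,0,255],
    [0,0,0.05,0,255],
    [0,0,0,0,255]
  ]
}}

```text
clock: 10.5
tcp_pos: [0.4657, -0.2427, 0.2035]
orientation: [-0.001, 0.707, -0.707, 0.006]
wrist_force: [0.6, 0.3, -2.3]
finger_gap: 0.0127
```

```bash
cat > fit.py <<'E'
from h import *
from scipy.optimize import minimize
from scipy.ndimage import map_coordinates, gaussian_filter
def rect(x0,x1,y0,y1,z):
    c=[(x0,y0),(x1,y0),(x1,y1),(x0,y1)]; return [np.array([[*(np.array(c[i])*(1-t)+np.array(c[(i+1)%4])*t),z] for t in np.linspace(.06,.94,25)]) for i in range(4)]
E=[]
for s in (-1,1): E+=rect(-.012,.031,min(s*.04,s*.09),max(s*.04,s*.09),.091)
d=rect(-.064,.031,-.09,.09,.06); E+=[d[3]]; E+=[np.array([[-.064+.048*t,s*.09,.06] for t in np.linspace(.05,.95,20)]) for s in (-1,1)]
th=np.linspace(0,2*np.pi,73)
E.append(np.array([[-.014+.032*np.cos(t),.032*np.sin(t),.086] for t in th]))
def grad(d):
    g=gaussian_filter(d["img"].astype(float).mean(2),0.8); gy,gx=np.gradient(g); return gx,gy
def score(p,cams,parts=False):
    x,y,w=p; c,s=np.cos(w),np.sin(w); R=np.array([[c,-s,0],[s,c,0],[0,0,1]]); tot=0
    for d,(gx,gy) in cams:
        T=np.linalg.inv(d["pose"]);K=d["camera_matrix"]
        for e in E:
            P=e@R.T+[x,y,0]; q=(P@T[:3,:3].T+T[:3,3])@K.T; uv=q[:,:2]/q[:,2:]
            t=np.gradient(uv,axis=0); n=np.stack([-t[:,1],t[:,0]],1); n/=np.linalg.norm(n,axis=1)[:,None]
            G=np.stack([map_coordinates(g,[uv[:,1],uv[:,0]],order=1) for g in (gx,gy)],1)
            tot+=np.minimum(np.abs((G*n).sum(1)),25).sum()
    return -tot
def fit(cams,p0):
    from itertools import product
    best=min(((score((p0[0]+a,p0[1]+b,p0[2]+w),cams),p0[0]+a,p0[1]+b,p0[2]+w) for a,b,w in product(np.arange(-.008,.0081,.001),np.arange(-.008,.0081,.001),np.radians(np.arange(-2,2.1,.5)))))
    r=minimize(score,best[1:],args=(cams,),method="Nelder-Mead",options=dict(initial_simplex=[best[1:],np.add(best[1:],[.001,0,0]),np.add(best[1:],[0,.001,0]),np.add(best[1:],[0,0,.006])]))
    return r.x,r.fun
E
cat > run.py <<'E'
from fit import *
a=load("scene");b=load("top"); A=(a,grad(a));B=(b,grad(b))
for n,c in (("scene",[A]),("top",[B]),("both",[A,B])):
    x,f=fit(c,(.612,.239,np.radians(32.5))); print(n,x[:2].round(4),np.degrees(x[2]).round(2),round(f))
c,s=np.cos(x[2]),np.sin(x[2])
for d,rc,nm in ((a,(340,200,440,260),"f1"),(b,(195,155,295,245),"f2")):
    im=crop(d,*rc,6,"")
    for e in E:
        P=e@np.array([[c,-s,0],[s,c,0],[0,0,1]]).T+[x[0],x[1],0]
        for q in P:
            u=(proj(d,q)-rc[:2]+.5)*6; cv2.circle(im,(int(u[0]),int(u[1])),1,(0,0,255),-1)
    cv2.imwrite(f"pics/{nm}.png",im)
E
python3 run.py
```

```text
scene [0.6128 0.2419] 32.31 -3373
top [0.6118 0.2401] 32.55 -5331
both [0.6121 0.241 ] 32.88 -8625
```

View pics/f1.png

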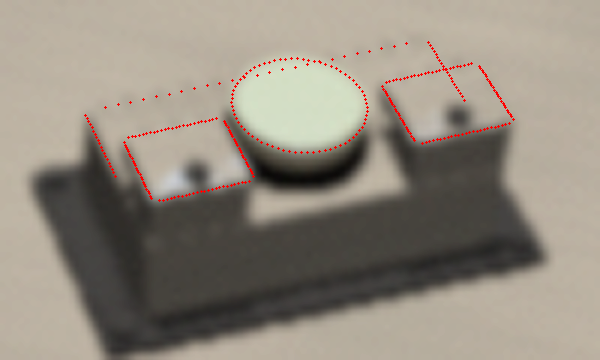

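View pics/f2.png

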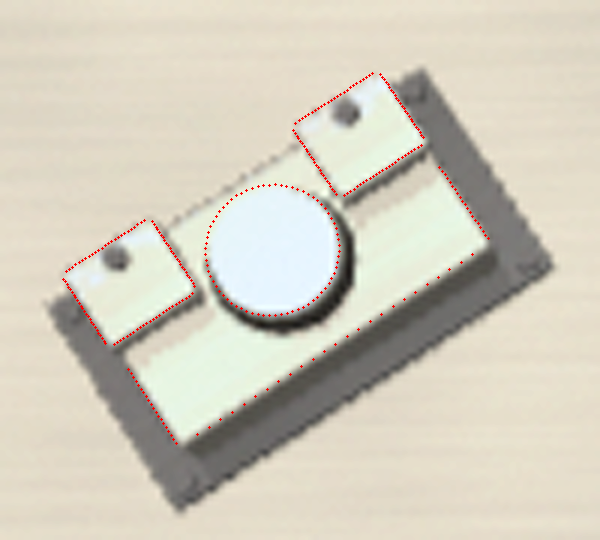

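{"method": "send_rows", "body": {
  "targets": [
    [0.004,0.015,0,4,255],
    [0.007,0.03,0,8.17,255],
    [0.008,0.031,0,8.17,255],
    [0.008,0.031,0,8.17,255],
    [0.008,0.031,0,8.17,255],
    [0.008,0.031,0,8.17,255],
    [0.008,0.031,0,8.17,255],
    [0.008,0.031,0,8.17,255],
    [0.008,0.031,0,8.17,255],
    [0.008,0.031,0,8.17,255],
    [0.008,0.031,0,8.17,255],
    [0.008,0.031,0,8.17,255]
  ]
}}

```text
clock: 11.7
tcp_pos: [0.5529, 0.1157, 0.1951]
orientation: [0.0, 0.999, 0.037, -0.001]
wrist_force: [0.5, -0.7, -2.3]
finger_gap: 0.013
```

{"method": "send_rows", "body": {
  "targets": [
    [0.008,0.031,0,8.17,255],
    [0.008,0.031,0,8.17,255],
    [0.008,0.03,0,8.17,255],
    [0.003,0.015,0,4.2,255],
    [0,0,0,0,255],
    [0,0,0,0,255],
    [0,0,0,0,255]
  ]
}}

```text
clock: 12.4
tcp_pos: [0.58, 0.2205, 0.1955]
orientation: [0.0, 0.96, 0.28, -0.001]
wrist_force: [1.1, -0.9, -2.6]
finger_gap: 0.0127
```

```bash
python3 - <<'E'
from h import *
from workcell import monitor
s=monitor.get_state();print(s["tcp_pos"],s["orientation"],s["joint_pos"])
a=snap("scene",5); b=snap("top",5)
cv2.imwrite("pics/d5.png",np.hstack([crop(a,320,120,450,270,3,""),crop(b,170,110,300,260,3,"")]))
E
```

```text
[0.57999216 0.2204677  0.19545589] [ 1.04796246e-04  9.60131672e-01  2.79547403e-01 -6.41406956e-04] [ 2.34094320e-01  4.14608017e-01  1.05486623e-01  1.26294588e+00
 -2.72463930e-04  1.23824532e+00]
```

View pics/d5.png

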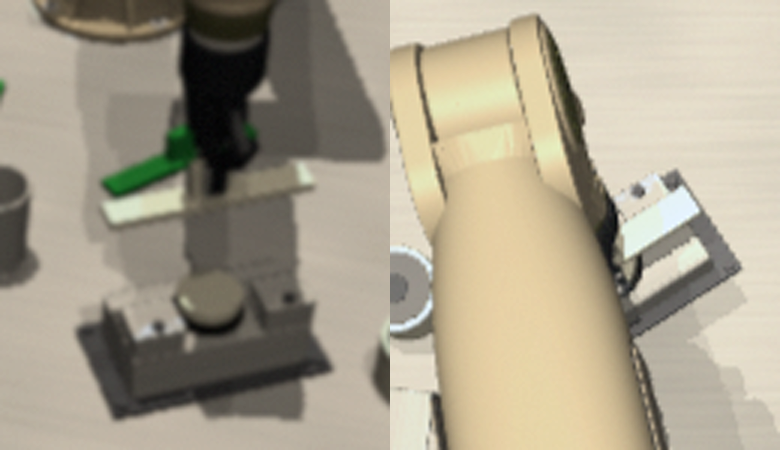

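```bash
python3 - <<'E'
from h import *
a=load("scene",5)
im=crop(a,345,165,435,205,8,"")
# overlay predicted bar outline
def outline(c,w,z,hx=.1,hy=.015):
    R=np.array([[np.cos(w),-np.sin(w)],[np.sin(w),np.cos(w)]])
    return [np.append(R@np.array(p)+c,z) for p in ((-hx,-hy),(hx,-hy),(hx,hy),(-hx,hy))]
for dz,col in ((.1906,(0,0,255)),):
    P=outline(np.array([.580,.2205]),np.radians(122.5),dz)
    q=np.array([(proj(a,p)-[345,165]+.5)*8 for p in P]).astype(np.int32); cv2.polylines(im,[q],True,col,1); print(q.tolist())
cv2.imwrite("pics/d6.png",im)
E
```

```text
[[95, 237], [644, 128], [608, 75], [66, 181]]
```

View pics/d6.png

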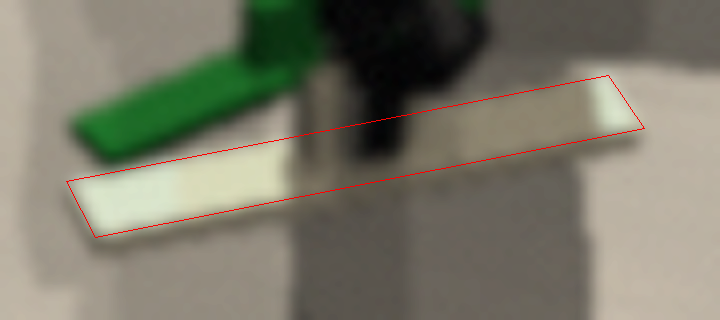

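{"method": "send_rows", "body": {
  "targets": [
    [0,0,-0.02,0,255],
    [0,0,-0.03,0,255],
    [0,0,-0.02,0,255],
    [0,0,-0.01,0,255],
    [0,0,0,0,255],
    [0,0,0,0,255]
  ],
  "newtons": 100
}}

```text
clock: 13.1
tcp_pos: [0.5811, 0.2211, 0.1168]
orientation: [0.0, 0.96, 0.28, 0.001]
wrist_force: [0.3, 0.3, -1.1]
finger_gap: 0.0127
```

```bash
cat > hf.py <<'E'
import numpy as np
from workcell import monitor
s=monitor.get_state(); H=np.array([.612,.2405]); w=np.radians(32.6); c,sn=np.cos(w),np.sin(w)
p=s["tcp_pos"]; d=p[:2]-H; q=s["orientation"]
print("head x,y mm",round(1000*(c*d[0]+sn*d[1]),1),round(1000*(-sn*d[0]+c*d[1]),1),"z",round(p[2]*1000,1),"yaw",round(np.degrees(2*np.arctan2(q[2],q[1])),2)%180,"F",np.round(s["wrist_force"],1),"T",np.round(s["ft_torque"],2),s["clock"])
E
python3 hf.py; python3 - <<'E'
from h import *
a=snap("scene",6)
im=crop(a,340,160,450,260,6,"")
cv2.imwrite("pics/d7.png",im)
E
```

```text
head x,y mm -36.5 0.3 z 116.8 yaw 32.53 F [ 0.3  0.3 -1.1] T [ 0.09 -0.04 -0.02] 13.1
```

View pics/d7.png

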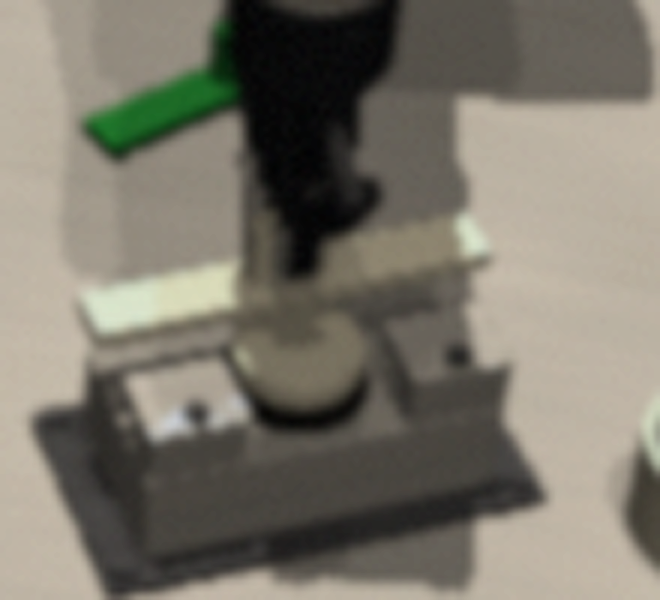

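{"method": "send_rows", "body": {
  "targets": [
    [0,0,-0.008,0,255],
    [0,0,-0.008,0,255],
    [0,0,-0.008,0,255],
    [0,0,-0.006,0,255],
    [0,0,0,0,255],
    [0,0,0,0,255]
  ]
}}

```text
clock: 13.75
tcp_pos: [0.5818, 0.2216, 0.087]
orientation: [0.0, 0.96, 0.28, 0.002]
wrist_force: [-0.1, -0.7, 6.6]
finger_gap: 0.0124
```

```bash
python3 hf.py
```

```text
head x,y mm -35.6 0.4 z 87.0 yaw 32.57 F [-0.1 -0.7  6.6] T [-0.05  0.07  0.01] 13.75
```

{"method": "send_rows", "body": {
  "targets": [
    [0,0,-0.004,0,255],
    [0,0,-0.0025,0,255],
    [0,0,0,0,255],
    [0,0,0,0,255]
  ]
}}

```text
clock: 14.15
tcp_pos: [0.5818, 0.2216, 0.081]
orientation: [0.0, 0.96, 0.28, 0.002]
wrist_force: [-0.4, -0.1, 9.5]
finger_gap: 0.0126
```

```bash
python3 hf.py; python3 - <<'E'
from h import *
a=snap("scene",7)
im=crop(a,340,160,450,260,6,"")
def outline(c,w,z,hx=.1,hy=.015):
    R=np.array([[np.cos(w),-np.sin(w)],[np.sin(w),np.cos(w)]])
    return [np.append(R@np.array(p)+c,z) for p in ((-hx,-hy),(hx,-hy),(hx,hy),(-hx,hy))]
from workcell import monitor
s=monitor.get_state();p=s["tcp_pos"]
q=np.array([(proj(a,x)-[340,160]+.5)*6 for x in outline(p[:2],np.radians(122.57),p[2]-.005)]).astype(np.int32); cv2.polylines(im,[q],True,(0,0,255),1)
cv2.imwrite("pics/d8.png",im)
E
```

```text
head x,y mm -35.6 0.4 z 81.0 yaw 32.57 F [-0.4 -0.1  9.5] T [-0.07  0.23 -0.  ] 14.15
```

View pics/d8.png

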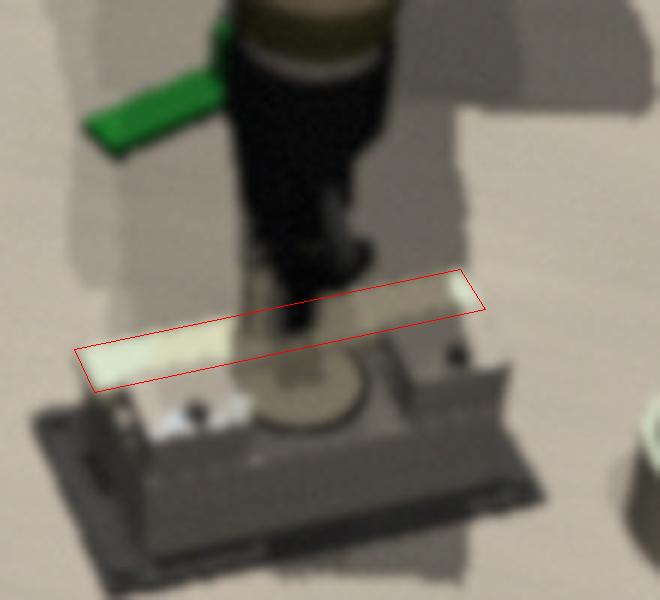

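{"method": "send_rows", "body": {
  "targets": [
    [0,0,-0.0005,0,255],
    [0.0042,0.0027,0,0,255],
    [0.0042,0.0027,0,0,255],
    [0.0042,0.0027,0,0,255],
    [0,0,0,0,255]
  ]
}}

```text
clock: 14.7
tcp_pos: [0.5929, 0.2292, 0.0798]
orientation: [0.0, 0.96, 0.28, -0.0]
wrist_force: [-2.9, -1.6, 10.6]
finger_gap: 0.0124
```

```bash
python3 hf.py
```

```text
head x,y mm -22.2 0.8 z 79.8 yaw 32.57 F [-2.9 -1.6 10.6] T [-0.4   0.8   0.02] 14.7
```

{"method": "send_rows", "body": {
  "targets": [
    [0.0044,0.0023,0,0,255],
    [0.0044,0.0023,0,0,255],
    [0.0042,0.0027,0,0,255],
    [0,0,0,0,255],
    [0,0,0,0,255]
  ]
}}

```text
clock: 15.2
tcp_pos: [0.6057, 0.2365, 0.08]
orientation: [0.0, 0.96, 0.28, -0.0]
wrist_force: [-3.5, -1.8, 8.6]
finger_gap: 0.0127
```

```bash
python3 hf.py
```

```text
head x,y mm -7.4 -0.0 z 80.0 yaw 32.57 F [-3.5 -1.8  8.6] T [-0.38  0.89  0.02] 15.2
```

{"method": "send_rows", "body": {
  "targets": [
    [0.0034,0.0022,0,0,255],
    [0.0017,0.0011,0,0,255],
    [0,0,0,0,255],
    [0,0,0,0,255]
  ]
}}

```text
clock: 15.6
tcp_pos: [0.6105, 0.2395, 0.0799]
orientation: [0.0, 0.96, 0.28, -0.0]
wrist_force: [-3.5, -2.8, 10.0]
finger_gap: 0.0126
```

```bash
python3 hf.py
```

```text
head x,y mm -1.8 -0.0 z 79.9 yaw 32.56 F [-3.5 -2.8 10. ] T [-0.56  1.   -0.05] 15.6
```

{"method": "send_rows", "body": {
  "targets": [
    [0.0013,0.0008,0,0,255],
    [0,0,0,0,255],
    [0,0,0,0,255]
  ]
}}

```text
clock: 15.9
tcp_pos: [0.6116, 0.2402, 0.0798]
orientation: [0.0, 0.96, 0.28, -0.001]
wrist_force: [-5.0, -2.9, 10.5]
finger_gap: 0.0125
```

```bash
python3 hf.py
```

```text
head x,y mm -0.5 -0.0 z 79.8 yaw 32.56 F [-5.  -2.9 10.5] T [-0.6   1.13 -0.02] 15.9
```

{"method": "send_rows", "body": {
  "targets": [
    [0.0013,0.0008,0,0,255],
    [0,0,0,0,255],
    [0,0,0,0,255]
  ]
}}

```text
clock: 16.2
tcp_pos: [0.6119, 0.2405, 0.0796]
orientation: [0.001, 0.96, 0.28, -0.002]
wrist_force: [-7.1, -4.1, 11.1]
finger_gap: 0.0125
```

```bash
python3 hf.py
```

```text
head x,y mm -0.1 0.0 z 79.6 yaw 32.53 F [-7.1 -4.1 11.1] T [-0.9   1.46 -0.17] 16.2
```

{"method": "send_rows", "body": {
  "targets": [
    [0.0017,0.0011,0,0,255],
    [0,0,0,0,255],
    [0,0,0,0,255]
  ]
}}

```text
clock: 16.5
tcp_pos: [0.6121, 0.2406, 0.0796]
orientation: [0.001, 0.96, 0.28, -0.003]
wrist_force: [-11.0, -7.2, 14.4]
finger_gap: 0.0124
```

```bash
python3 hf.py; python3 - <<'E'
from h import *
a=snap("scene",8);b=snap("top",8)
cv2.imwrite("pics/d9.png",np.hstack([crop(a,340,180,450,260,4,""),crop(b,190,150,290,230,4,"")]))
E
```

```text
head x,y mm 0.1 0.0 z 79.6 yaw 32.5 F [-11.   -7.2  14.4] T [-1.44  2.25 -0.23] 16.5
```

View pics/d9.png

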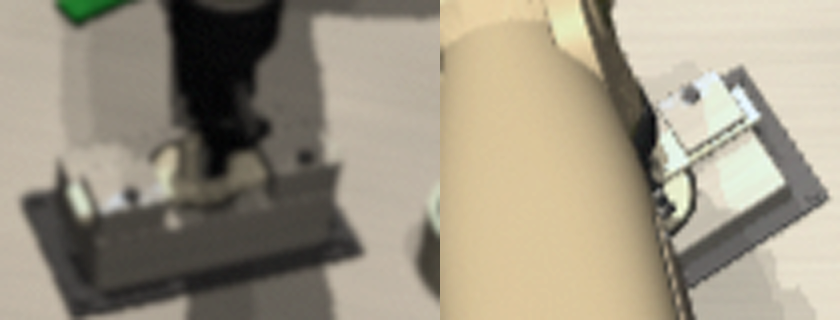

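{"method": "send_rows", "body": {
  "targets": [
    [0,0,0.002,0,255],
    [0,0,0.0015,0,255],
    [0,0,0,0,255]
  ]
}}

```text
clock: 16.9
tcp_pos: [0.6121, 0.2406, 0.0818]
orientation: [0.001, 0.96, 0.28, -0.004]
wrist_force: [-8.0, -6.2, 8.0]
finger_gap: 0.0125
```

```bash
python3 hf.py
```

```text
head x,y mm 0.1 0.0 z 81.8 yaw 32.5 F [-8.  -6.2  8. ] T [-1.27  1.81 -0.28] 16.9
```

{"method": "send_rows", "body": {
  "targets": [
    [0,0,0.0015,0,255],
    [0,0,0,0,255]
  ]
}}

```text
clock: 17.1
tcp_pos: [0.6121, 0.2406, 0.083]
orientation: [0.001, 0.96, 0.28, -0.004]
wrist_force: [-7.6, -6.2, 6.6]
finger_gap: 0.0131
```

```bash
python3 hf.py
```

```text
head x,y mm 0.1 0.0 z 83.0 yaw 32.5 F [-7.6 -6.2  6.6] T [-1.29  1.62 -0.25] 17.1
```

{"method": "send_rows", "body": {
  "targets": [
    [0,0,0.0012,0,255],
    [0,0,0,0,255]
  ]
}}

```text
clock: 17.3
tcp_pos: [0.612, 0.2405, 0.0839]
orientation: [0.001, 0.96, 0.28, -0.004]
wrist_force: [-7.1, -6.4, 4.6]
finger_gap: 0.0128
```

```bash
python3 hf.py
```

```text
head x,y mm 0.1 0.0 z 83.9 yaw 32.49 F [-7.1 -6.4  4.6] T [-1.16  1.52 -0.24] 17.3
```

{"method": "send_rows", "body": {
  "targets": [
    [0,0,0,0,215],
    [0,0,0,0,200],
    [0,0,0,0,160],
    [0,0,0,0,130],
    [0,0,0,0,120],
    [0,0,0,0,120]
  ]
}}

```text
clock: 17.9
tcp_pos: [0.6159, 0.243, 0.0852]
orientation: [-0.0, 0.96, 0.281, 0.0]
wrist_force: [0.6, -0.7, -0.4]
finger_gap: 0.0451
```

```bash
python3 hf.py
```

```text
head x,y mm 4.6 0.0 z 85.2 yaw 32.58 F [ 0.6 -0.7 -0.4] T [-0.02  0.03 -0.02] 17.9
```

{"method": "send_rows", "body": {
  "targets": [
    [-0.0039,-0.0025,0,0,120],
    [0,0,0.01,0,120],
    [0,0,0.03,0,120],
    [0,0,0.04,0,120],
    [0,0,0.04,0,120],
    [-0.04,-0.03,0.02,0,120],
    [-0.04,-0.03,0,0,120],
    [-0.03,-0.04,0,0,120],
    [0,-0.05,0,0,120],
    [0,-0.05,0,0,120],
    [0,-0.05,0,0,120],
    [0,0,0,0,120]
  ]
}}

```text
clock: 19.1
tcp_pos: [0.5048, -0.0129, 0.2248]
orientation: [0.001, 0.961, 0.277, 0.001]
wrist_force: [-0.6, 0.9, 0.8]
finger_gap: 0.0455
```

```bash
python3 hf.py; python3 - <<'E'
from h import *
from workcell import eyes
a=snap("scene",9)
print([(np.round(r["xyz"],3).tolist(),round(r["conf"],2)) for r in eyes.tip_of("keeper_mid","scene")])
b=snap("top",9)
print([(np.round(r["xyz"],3).tolist(),round(r["conf"],2)) for r in eyes.tip_of("keeper_mid","top")])
cv2.imwrite("pics/e1.png",crop(a,340,190,440,260,7,""));cv2.imwrite("pics/e2.png",crop(b,190,150,300,240,6,""))
cv2.imwrite("pics/e3.png",b["img"][:,:,::-1])
E
```

```text
head x,y mm -226.9 -155.7 z 224.8 yaw 32.12 F [-0.6  0.9  0.8] T [ 0.02  0.01 -0.02] 19.1
[([0.615, 0.238, 0.091], 0.96), ([0.314, 0.15, 0.025], 0.86)]
[([0.332, -0.094, 0.026], 0.69), ([0.313, 0.148, 0.024], 0.66), ([0.614, 0.242, 0.086], 0.65), ([0.64, -0.255, 0.004], 0.56), ([0.588, -0.434, 0.001], 0.35)]
```

View pics/e1.png

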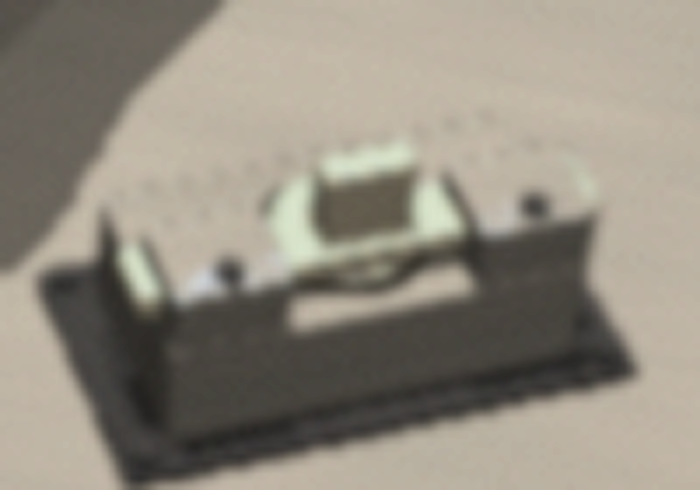

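View pics/e2.png

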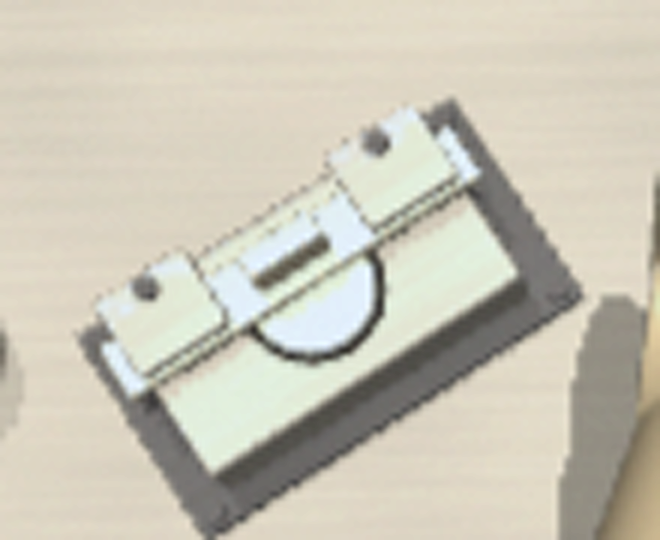

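View pics/e3.png

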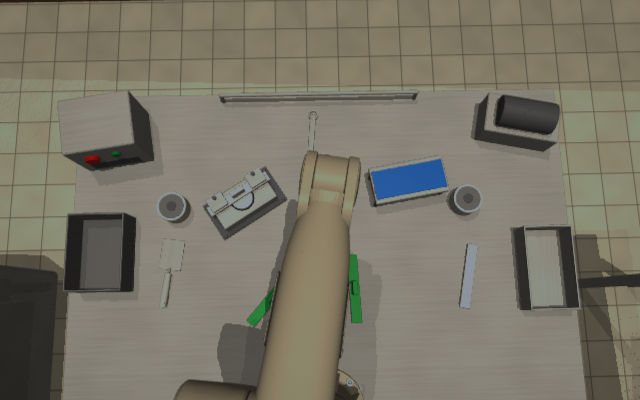

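```bash
python3 - <<'E'
from fit import *
a=load("scene",9);b=load("top",9)
x,w=np.array([.612,.2405]),np.radians(32.6)
R=np.array([[np.cos(w),-np.sin(w),0],[np.sin(w),np.cos(w),0],[0,0,1]])
M=[(-.015,.015,-.1,.1,.079),(-.007,.007,-.02,.02,.115)]
ims=[]
for d,rc in ((a,(340,195,430,255)),(b,(195,155,285,225))):
    im=crop(d,*rc,8,"")
    for m in M:
        for e in rect(*m):
            for q in e@R.T+[*x,0]:
                u=(proj(d,q)-rc[:2]+.5)*8; cv2.circle(im,(int(u[0]),int(u[1])),1,(0,0,255),-1)
    ims.append(im)
cv2.imwrite("pics/g1.png",ims[0]);cv2.imwrite("pics/g2.png",ims[1])
E
```

```text
(no output)
```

View pics/g1.png

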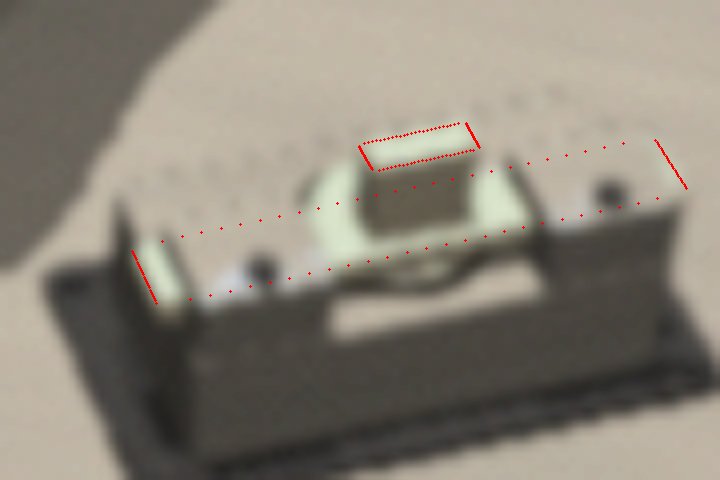

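View pics/g2.png

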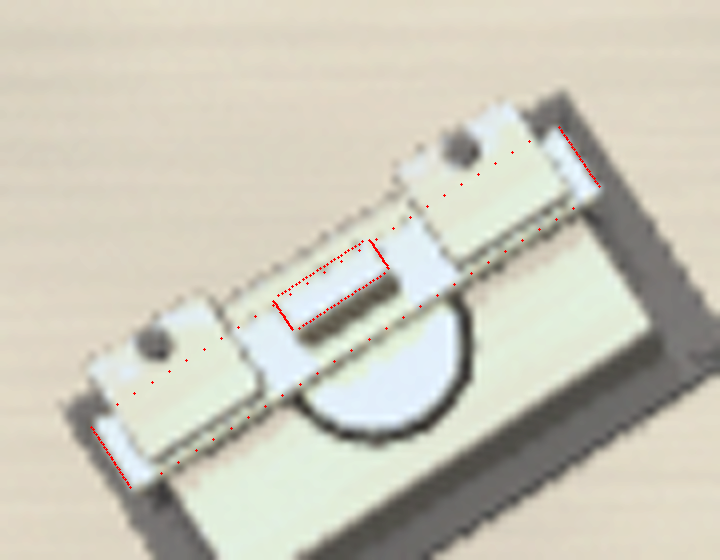

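```bash
python3 - <<'E'
from h import *
a=load("scene",0);b=load("scene",9)
cv2.imwrite("pics/h.png",np.vstack([a["img"][90:290,80:520,::-1],b["img"][90:290,80:520,::-1]]))
E
```

```text
(no output)
```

View pics/h.png

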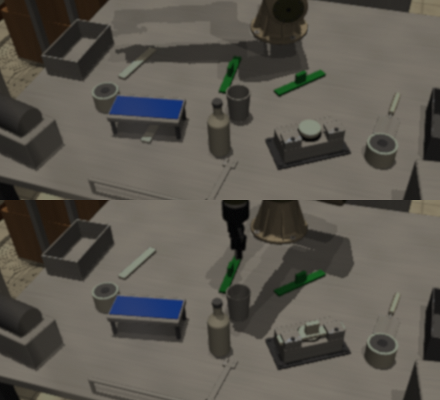

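Before (upper) and after (lower) show every bystander in the same place, with the keeper in the head at about (312,335) and nothing touching the robot. I'm handing the job in.

```bash
python3 -c "
from workcell import ticket,monitor
print(ticket.hand_in()); print(monitor.get_state()['clock'])"
```

```text
the job is handed in; nothing more can be done
None
the job is handed in; nothing more can be done
```

The keeper bar is locked in under both hooks, holding the plunger down, and the job was handed in at about 19 s of the 64 s allowed.

**What I did:** I pulled the white keeper out by its free end, about 16 cm along the table until its grip was clear of the conveyor. I let go, took it again by the grip and carried it to the head. There I pushed the plunger down in front of the hooks and slid the bar in until the push on the backs reached about 13 N. I then raised it towards the roofs and let go.

**Last checks:**
- **Position at the backs:** with the bar pressed home, the tool read 0.1 mm (x) and 0.0 mm (y) from the home point I had fitted in the images. The bar's underside was about 67 mm up, as given. The camera calibration is only good to about 2 mm.
- **After letting go:** the expected home outline matched the bar to about 1–2 mm in both camera views. The networks put the keeper's centre within about 5 mm of home.
- **Bystanders:** comparing the first and last scene pictures by eye, everything else stands where it was, including both green look-alikes.

**Not fully confirmed:** contact with both backs and both roofs comes from the forces and the outline match, because the cameras cannot see those faces. One network height reading, 86 mm from the top camera, was 5 mm below the expected 91 mm; the scene camera gave 91 mm.

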